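# Click on the frame counter

## Task

Click on the frame counter, the one with the yellow thumb post: swing its sprung lever all the way round to the stop, then let go so that it springs back to rest. Do not work the counter with the blue post, and leave the block plane and the dish of eyelets where they stand.

Things in the scene. Friction and masses are not known exactly. Their poses are not given: they have to be found in the camera images.
- yellow_knob (a point): Yellow upright thumb post, 18 mm diameter, 42 mm tall, on the end of the yellow counter's lever. This point: middle of the post, 80 mm above the counter top (post's top 101 mm). x axis: level, outward along the lever; the lever's upright pivot lies 85 mm away along -x. y axis: level, the way it swings to the stop (counter-clockwise from above). z up. The flat lever arm's top is 58 mm up.
- yellow_counter: Yellow counter: grey housing 98 x 78 mm (x, y), 48 mm high, on a steel foot 122 x 92 mm fixed to the bench. Origin: middle of the underside. -x is its face with blank white number wheels, turned to the robot within 0.5 rad. The lever's pivot is at x +20 mm, y 0, on top; at rest the lever points to 150 degrees from +x (over the wheels, to +y), at the stop to 210.
- yellow_lever (a joint): Angle of the yellow counter's lever about its upright pivot, rad: 0 at rest, 1.05 at the stop (60 degrees, some 88 mm of travel of the post along its arc). A spring returns it to 0 when let go; it takes about 0.6 N at the post to start it and 3 N at the stop.
- blue_lever (a joint): Angle of the lever of the other counter, alike in all but its blue post, which stands 0.3 to 0.5 m to one side: 0 at rest, same sense and stop. Leave it alone.
- plane_center (a point): Middle, 25 mm up, of a loose small steel block plane, 150 mm long (x axis, the brass knob towards -x), 44 mm wide, 50 mm high, lying beyond the space between the counters. Bystander.
- dish_center (a point): Middle, half-way up, of a loose white ceramic dish of brass eyelets, 90 mm across the rim and 26 mm high, standing nearer the robot between the counters. Bystander.
Not all that is in view belongs to the job. What is shaped like the yellow_counter but purple is not meant. Leave any red look-alike of the part that bears blue_lever alone.

How it is judged (in metres and radians):
On the way:
1. the yellow counter's lever is swung to its stop (within 10 degrees) (value of joint yellow_lever above 0.87 rad), for 0.05 s.
At the end, for the whole second after the job is handed in: The yellow counter's lever, having been at its stop (within 0.18 rad), has sprung back to within 0.15 rad of rest and is still; the blue counter's lever is within 0.15 rad of rest; the plane and the dish are within 20 mm of where they stood (value of joint each of yellow_lever, blue_lever below 0.15 rad and velocity of joint yellow_lever between -0.1 and 0.1 rad/s and distance of each of plane_center, dish_center from where it was at the start of the episode below 0.02 m); the robot touches nothing.
It fails at once if the blue counter's lever is swung (over 0.3 rad) (value of joint blue_lever above 0.3 rad).
It fails at once if the block plane is shifted over 20 mm (distance of plane_center from where it was at the start of the episode above 0.02 m).
It fails at once if the dish is shifted over 20 mm (distance of dish_center from where it was at the start of the episode above 0.02 m).
It also fails if it takes over 29 s, if anything falls off the work surface, if the arm or the gripper's body presses on something with over 40 N, if the wrist force passes 120 N, or if a joint passes its speed limit or range.

## Robot

A 6-joint arm with a two-finger parallel gripper is mounted at the origin on the work surface. World frame = base frame: x ahead of the robot, y to its left, z up, the work surface at z = 0. Lengths are in m, angles in degrees, forces in N, time in s.
With the tool pointing down it reaches from about 0.4 to 0.825 m from the base axis. Payload 7 kg.
Tool frame: the origin (TCP) lies between the finger pads; the fingertips stand ctrl.nose_length ahead of it and the grasp point (between the pads) lies 2 mm behind it (ctrl.nose_length is the distance from the TCP to the fingertips, in m); z points along the fingers, y is the line along which they close (so a half turn about z gives the same grasp; the last joint's range is limited). The gripper opens to 88 mm and grips with 3 to 60 N. Pads are 19 mm wide; open, the fingers measure 130 mm over their backs; the gripper's body (78 mm by 193 mm) begins 47 mm behind the grasp point.
Start: joints at [-58.952, 20.546, 0.682, 0, -70.136, -16.507], TCP at [0.169, -0.653, 0.244] pointing down, gripper open.
Joint ranges: [-176.03, 176.03], [-82.01, 121.73], [-58.28, 71.71], [-173.87, 95.51], [-174.79, -0.11], [-173.66, 173.66]. Speed limits (degrees/s): [136.94, 136.94, 172.46, 180, 180, 180].

## Interface

Orientations are given as [roll, pitch, yaw] about the fixed x, y, z axes, in that order (R = Rz(yaw) Ry(pitch) Rx(roll)).
In Python, from plant import ctrl gives the robot as it stands.
- The arm moves only by the tool apply_moves, never from a script. Its argument "commands" is a list of rows, each a list of 3 entries, a list of its own where there are three numbers: the shift along the world's x, y, z in cm, then the turn about the world's z in rad, then the closure, from 0 (fully open) to 1 (shut). In form: [[[x, y, z], turn, jaw], ...]. A call has 1 to 20 rows; each row is the pose to reach, as a shift and turn from the pose commanded when the call began; what a row does not reach only later rows make up. A row lasts 1/12 s, in which the tool goes at most 41.7 mm and 7.16 degrees, less where a joint would pass 70% of its speed; a pose out of reach is approached as far as the arm can. A call with a gripper value outside its range is refused whole. The fingers move at their own pace and stop on an object; the grip force is fixed at half the most. Time passes only in rows, so rows that repeat a pose let the fingers close. It gives the time, the measured TCP pose, the force, the opening and the grip force at its end, in the units of the state.
- ctrl.get_obs(): the state, without advancing time (a new reading comes with each control period).
- ctrl.snapshot(name): name is "scene" or "side" or "wrist"; returns a dict with "img" (384x512x3 uint8, red, green, blue), "fx", "fy", "cx", "cy" (pixels), "T" (4x4, takes a point from camera to world coordinates). Camera axes: x right, y up, looking along -z (the intrinsics and any distortion apply to the point x, -y, -z); pixel columns grow to the right and rows downward; lengths in m; the calibration is good to about 2 mm. The wrist camera is an equidistant fisheye: a pixel r from the principal point sees the ray r / f radians off the axis. A picture is of the moment at which its call begins. There is no depth.
- ctrl.close_job(): hands the job in; it is judged then, once.
Trained networks look in a picture, given as the dict that the camera call returned (one of the last four; its "shot" number tells which), for a name from the list of things; names that differ only in an ending like _2 or _b are one class to them, and where a whole thing is asked for, a point or a joint stands for the part that bears it (a point fixed in the world has none). Each returns a list of dicts, best first, with "score" (0 to 1); they miss things now and then, are a little off and sometimes report something else, mostly with a low value. They report only what shows in the picture. A call takes as long as a camera call. They do not tell look-alikes from the thing itself.
- ctrl.search_frame(picture, target): "at" ([column, row] in pixels, amid what is visible of it).
- ctrl.spot_point(picture, target): "at" ([column, row] in pixels: a listed point, or the origin of a listed thing).
The state is a dict: "clock": time; "joint_pos": joint angles; "qvel": joint speeds; "tau": joint torques, N m; "tool_pos": TCP position; "orientation": TCP orientation; "force": force on the tool from outside, world axes, zero at the start; "moment": the same for the moment, N m; "opening": finger opening in m; "gripper_force": force on a finger pad.
Only numpy, scipy, OpenCV 4.12 (cv2) and the standard library are available. Lean on these libraries where they do the work, as an engineer would, in place of code of your own. Each camera call takes 0.05 s, during which the arm holds its last target. There are 200 camera calls.

## Working session

There is one attempt and no reset: what is moved stays moved. The work goes in short steps, Python scripts to look and compute and a tool call to move; the robot and the scene stay as the last step left them, time stands still between calls to the robot, and variables do not carry over. Pictures are saved under pics/ and viewed, at most 10 in all, crops included, and the job is handed in when it is done.

Besides the shell and the picture viewer there is one more tool, called as name(argument=value, ...) on one line, values as JSON. apply_moves: Moves the arm, as the interface text tells. Its arguments: {"type":"object","properties":{"commands":{"type":"array"}},"required":["commands"]}

```bash
mkdir -p pics; cat > h.py <<'E'
import numpy as np, cv2
from plant import ctrl
def ray(s,p):
    T=np.array(s["T"]); d=np.array([(p[0]-s["cx"])/s["fx"],-(p[1]-s["cy"])/s["fy"],-1.])
    return T[:3,3],T[:3,:3]@d
def at_z(s,p,z):
    o,d=ray(s,p); return o+d*(z-o[2])/d[2]
def tri(s1,p1,s2,p2):
    o1,d1=ray(s1,p1);o2,d2=ray(s2,p2)
    t=np.linalg.lstsq(np.c_[d1,-d2],o2-o1,rcond=None)[0]
    a,b=o1+d1*t[0],o2+d2*t[1]; return (a+b)/2,np.linalg.norm(a-b)
E
python3 - <<'E'
from h import *
np.set_printoptions(precision=3,suppress=True)
S={}
for n in("scene","side"):
    s=S[n]=ctrl.snapshot(n); print(n,[k for k in s],s["T"][:3,3] if hasattr(s["T"],'shape') else s["T"])
    for t in("yellow_knob","yellow_counter","blue_lever","plane_center","dish_center"):
        print(t,[(np.round(d["at"]),round(d["score"],2)) for d in ctrl.spot_point(s,t)] if t!="blue_lever" else [(np.round(d["at"]),round(d["score"],2)) for d in ctrl.search_frame(s,t)])
cv2.imwrite("pics/a.png",np.vstack([cv2.cvtColor(S[n]["img"],cv2.COLOR_RGB2BGR) for n in S])[:, :])
for n in S: cv2.imwrite(f"pics/{n}.png",cv2.cvtColor(S[n]["img"],cv2.COLOR_RGB2BGR))
print(ctrl.nose_length, ctrl.get_obs())
E
```

```text
scene ['img', 'fx', 'fy', 'cx', 'cy', 'T', 'shot'] [ 1.157 -0.21   0.729]
yellow_knob [(array([379., 168.]), 0.69), (array([336., 119.]), 0.56), (array([268., 185.]), 0.27)]
yellow_counter [(array([371., 206.]), 0.76), (array([336., 161.]), 0.7)]
blue_lever [(array([153., 206.]), 0.85), (array([235., 213.]), 0.75)]
plane_center [(array([314., 253.]), 0.69)]
dish_center [(array([269., 185.]), 0.71)]
side ['img', 'fx', 'fy', 'cx', 'cy', 'T', 'shot'] [0.282 0.722 0.569]
yellow_knob [(array([192., 276.]), 0.81)]
yellow_counter [(array([289., 308.]), 0.88), (array([177., 292.]), 0.62)]
blue_lever [(array([256., 169.]), 0.85), (array([302., 140.]), 0.53)]
plane_center [(array([171., 201.]), 0.98)]
dish_center [(array([285., 226.]), 0.55)]
0.017 {'clock': 0.6, 'joint_pos': array([-58.95 ,  20.544,   0.681,  -0.004, -70.134, -16.505]), 'qvel': array([ 0.004, -0.11 , -0.05 , -0.033, -0.022,  0.014]), 'tau': array([  0.001, -58.199,  29.318,   7.   ,   0.012,  -0.   ]), 'tool_pos': array([ 0.169, -0.653,  0.244]), 'orientation': array([-179.998,    0.004, -165.456]), 'force': array([-0.993,  0.141,  0.653]), 'moment': array([ 0.033, -0.043, -0.026]), 'gripper_force': 0.0, 'opening': 0.08744168629755765}
```

View pics/scene.png

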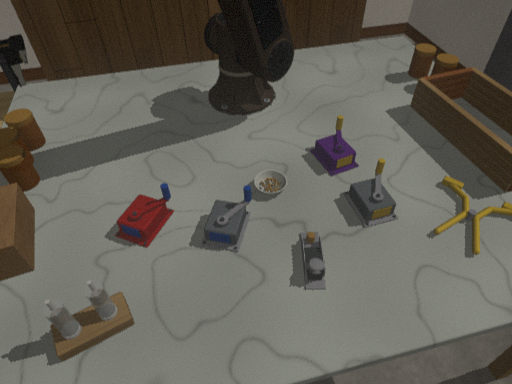

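View pics/side.png

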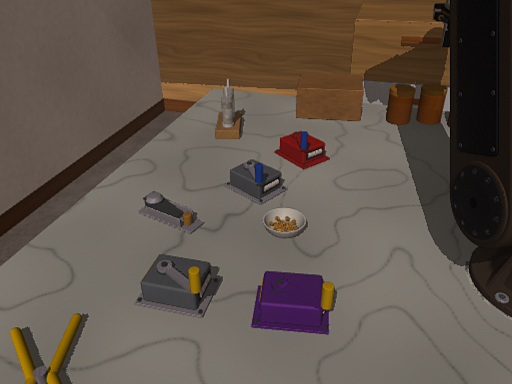

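Candidates for the yellow-post counter: the grey one (scene 372,200; side 180,285) and the purple one (scene 336,152; side 292,300). The grey housing fits the description and purple is excluded. The blue-post counters are the grey one (scene 228,222) and the red one (145,218), and I'll leave both alone.

```bash
python3 - <<'E'
from h import *
np.set_printoptions(precision=3,suppress=True)
a=ctrl.snapshot("scene");b=ctrl.snapshot("side")
def best(s,t,near):
    r=[d["at"] for d in ctrl.spot_point(s,t)]; return min(r,key=lambda p:np.hypot(*np.subtract(p,near)))
R={}
for t,na,nb in(("yellow_knob",(379,168),(194,280)),("yellow_counter",(371,206),(178,292)),("plane_center",(314,253),(171,201)),("dish_center",(269,185),(285,226))):
    p,q=best(a,t,na),best(b,t,nb); R[t],e=tri(a,p,b,q); print(t,np.round(p),np.round(q),R[t],round(e,4))
    z={"yellow_knob":.08,"yellow_counter":0,"plane_center":.025,"dish_center":.013}[t]
    print("  z-plane",at_z(a,p,z),at_z(b,q,z))
# yellow blobs: post
for s,(x0,y0,x1,y1) in((a,(365,150,395,185)),(b,(180,260,210,300))):
    h=cv2.cvtColor(s["img"],cv2.COLOR_RGB2HSV); m=cv2.inRange(h,(18,150,90),(30,255,255))[y0:y1,x0:x1]
    ys,xs=np.nonzero(m); print("blob",xs.mean()+x0,ys.mean()+y0,xs.min()+x0,xs.max()+x0,ys.min()+y0,ys.max()+y0)
ca=cv2.resize(a["img"][140:230,325:425],(400,360),interpolation=2); cb=cv2.resize(b["img"][235:325,130:230],(400,360),interpolation=2)
cv2.imwrite("pics/crop.png",cv2.cvtColor(np.hstack([ca,cb]),cv2.COLOR_RGB2BGR))
E
```

```text
yellow_knob [383. 169.] [194. 280.] [0.547 0.252 0.078] 0.0122
  z-plane [0.555 0.253 0.08 ] [0.542 0.249 0.08 ]
yellow_counter [372. 204.] [177. 293.] [0.597 0.218 0.005] 0.0049
  z-plane [0.595 0.222 0.   ] [0.598 0.211 0.   ]
plane_center [312. 252.] [169. 206.] [0.715 0.009 0.029] 0.0025
  z-plane [0.713 0.011 0.025] [0.718 0.002 0.025]
dish_center [268. 183.] [283. 227.] [ 0.467 -0.02   0.011] 0.0072
  z-plane [ 0.465 -0.022  0.013] [ 0.468 -0.013  0.013]
blob 381.5833333333333 160.875 379 384 159 167
blob 193.8798449612403 279.2596899224806 188 199 266 293
```

View pics/crop.png

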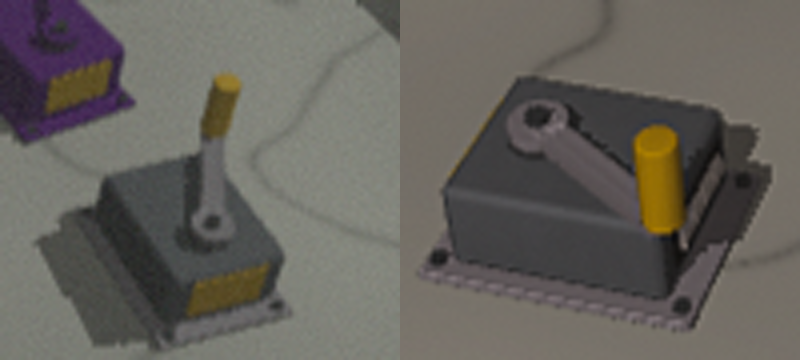

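The crop shows the grey-housed counter with the yellow post: post middle at scene (380.5,167) and side (194.5,280), pivot at scene (378,195.5) and side (164,264.5).

```bash
python3 - <<'E'
from h import *
np.set_printoptions(precision=3,suppress=True)
a=ctrl.snapshot("scene");b=ctrl.snapshot("side")
k,e=tri(a,(380.5,166.7),b,(194.5,280)); p,f=tri(a,(377.8,195.5),b,(164.3,264.5))
print(k,e,p,f)
k=(at_z(a,(380.5,166.7),.08)+at_z(b,(194.5,280),.08))/2; p=(at_z(a,(377.8,195.5),.06)+at_z(b,(164.3,264.5),.06))/2
print(k,p)
r=k-p; r[2]=0; print(np.linalg.norm(r)); r*=.085/np.linalg.norm(r); th=np.arctan2(r[1],r[0]); print("th",np.degrees(th),"counter yaw",np.degrees(th)-150)
p=k-r
for d in range(0,71,10): print(d,p[:2]+.085*np.array([np.cos(th+np.radians(d)),np.sin(th+np.radians(d))]))
E
```

```text
[0.543 0.25  0.079] 0.00492164189779536 [0.618 0.211 0.059] 0.0036163884990287913
[0.543 0.25  0.08 ] [0.618 0.211 0.06 ]
0.08412116995435769
th 152.25856613461727 counter yaw 2.2585661346172685
0 [0.543 0.25 ]
10 [0.538 0.236]
20 [0.534 0.222]
30 [0.534 0.207]
40 [0.536 0.192]
50 [0.54  0.178]
60 [0.547 0.165]
70 [0.556 0.153]
```

apply_moves(commands=[[[4,4,0],0.1,1],[[7,7,0],0.2,1],[[10,10,0],0.3,1],[[13,13,0],0.4,1],[[16,16,0],0.5,1],[[19,19,0],0.6,1],[[22,22,0],0.7,1],[[25,25,0],0.8,1],[[28,28,0],0.9,1],[[30,31,0],1.0,1],[[31,35,0],1.1,1],[[31.5,39,0],1.2,1],[[32,43,0],1.3,1],[[32.5,47,0],1.318,1],[[33,51,0],1.318,1],[[33.5,55,0],1.318,1],[[34,59,0],1.318,1],[[34.5,63,0],1.318,1],[[35,67,0],1.318,1],[[35,67,0],1.318,1]])

```text
clock: 2.87
tool_pos: [0.5204, 0.022, 0.2439]
orientation: [-179.9, 0.1, -89.7]
force: [0.7, -1.6, -0.6]
opening: 0.0001
gripper_force: 0.0
```

apply_moves(commands=[[[0.5,4,0],0,1],[[1,8,0],0,1],[[1.2,12,0],0,1],[[1.5,16,0],0,1],[[1.7,20,0],0,1],[[2,24,0],0,1],[[2.2,28,0],0,1],[[2.2,29,-2],0,1],[[2.2,29,-4],0,1],[[2.2,29,-4],0,1],[[2.2,29,-4],0,1]])

```text
clock: 3.78
tool_pos: [0.541, 0.3062, 0.2028]
orientation: [179.9, -0.1, -89.9]
force: [1.2, -0.8, 1.0]
opening: 0.0004
gripper_force: 0.0
```

```bash
python3 - <<'E'
from h import *
b=ctrl.snapshot("side");w=ctrl.snapshot("wrist");print(ctrl.get_obs()["tool_pos"])
for d in ctrl.spot_point(w,"yellow_knob")[:3]:
    T=np.array(w["T"]);x=(d["at"][0]-w["cx"])/w["fx"];y=(d["at"][1]-w["cy"])/w["fy"];r=np.hypot(x,y)
    v=T[:3,:3]@np.array([np.sin(r)*x/r,-np.sin(r)*y/r,-np.cos(r)]);o=T[:3,3]
    print(d, o+v*(.08-o[2])/v[2])
cv2.imwrite("pics/c.png",cv2.cvtColor(np.hstack([b["img"][120:384,0:400],w["img"][60:324,56:456]]),cv2.COLOR_RGB2BGR))
E
```

```text
[0.54212966 0.30642138 0.20495601]
{'at': [452.4, 107.0], 'score': 0.76} [0.33601072 0.22230874 0.08      ]
{'at': [254.5, 120.0], 'score': 0.67} [0.5407835  0.24689248 0.08      ]
```

View pics/c.png

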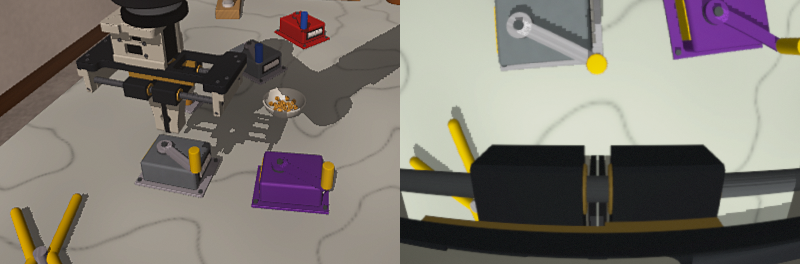

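The wrist view puts the grey counter's yellow post at about (0.541, 0.247), directly in line with the closed fingers and about 6 cm from them. That agrees with the earlier estimate, so I'll descend beside it and push.

apply_moves(commands=[[[0,0,-4],0,1],[[0,0,-8],0,1],[[0,0,-11.5],0,1],[[0,0,-11.5],0,1],[[0,-2,-11.5],0,1],[[0,-3,-11.5],0,1],[[0,-4,-11.5],0,1],[[0,-5,-11.5],0,1],[[0,-6,-11.5],0,1],[[0,-7,-11.5],0,1],[[-0.3,-8,-11.5],0,1],[[-0.3,-9,-11.5],0,1],[[-0.2,-10,-11.5],0,1],[[0,-10.8,-11.5],0,1],[[0,-11.4,-11.5],0,1],[[0,-11.4,-11.5],0,1],[[0,-11.4,-11.5],0,1]])

```text
clock: 5.35
tool_pos: [0.542, 0.1926, 0.0887]
orientation: [-180.0, 0.0, -90.0]
force: [0.6, 4.1, 2.5]
opening: 0.0002
gripper_force: 2.4
```

```bash
python3 - <<'E'
from h import *
b=ctrl.snapshot("side");w=ctrl.snapshot("wrist");print(ctrl.get_obs()["tool_pos"])
cv2.imwrite("pics/d.png",cv2.cvtColor(np.hstack([b["img"][120:384,0:400],w["img"][60:324,56:456]]),cv2.COLOR_RGB2BGR))
E
```

```text
[0.54181206 0.19305776 0.08869915]
```

View pics/d.png

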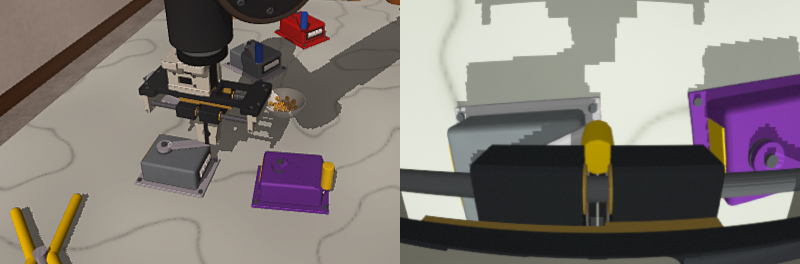

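The post is against the fingers and the lever is most of the way round. I'll press on gently to the stop.

apply_moves(commands=[[[0.2,-0.3,0],0,1],[[0.3,-0.6,0],0,1],[[0.5,-0.9,0],0,1],[[0.5,-0.9,0],0,1],[[0.5,-0.9,0],0,1]])

```text
clock: 5.87
tool_pos: [0.5465, 0.1835, 0.0885]
orientation: [180.0, -0.0, -90.0]
force: [0.3, 4.1, 3.0]
opening: 0.0007
gripper_force: 2.0
```

apply_moves(commands=[[[0,-0.2,0],0,1],[[0,-0.4,0],0,1],[[0,-0.4,0],0,1],[[0,-0.4,0],0,1]])

```text
clock: 6.2
tool_pos: [0.5471, 0.1819, 0.0887]
orientation: [-179.9, 0.2, -89.9]
force: [-0.4, 12.2, -0.7]
opening: 0.0004
gripper_force: 5.9
```

The force jumped from 4 to 12 N while the tool lagged its target, so the lever is on the stop. I'll ease it back along the arc, clear the post and lift.

apply_moves(commands=[[[0,0,0],0,1],[[0,1,0],0,1],[[0,2,0],0,1],[[-0.3,3,0],0,1],[[-0.5,4,0],0,1],[[-0.5,5,0],0,1],[[-0.5,6,0],0,1],[[-0.5,7,0],0,1],[[-0.5,8,0],0,1],[[-0.5,9,0],0,1],[[-0.5,10.5,0],0,1],[[-0.5,12.5,0],0,1],[[-0.5,12.5,4],0,1],[[-0.5,12.5,8],0,1],[[-0.5,12.5,12],0,1],[[-0.5,12.5,12],0,1],[[-0.5,12.5,12],0,1]])

```text
clock: 7.62
tool_pos: [0.5425, 0.3069, 0.2119]
orientation: [-179.8, 0.2, -89.9]
force: [-0.4, -0.1, -0.1]
opening: 0.0004
gripper_force: 0.0
```

```bash
python3 - <<'E'
from h import *
b=ctrl.snapshot("side");w=ctrl.snapshot("wrist");print(ctrl.get_obs()["tool_pos"],ctrl.get_obs()["force"])
cv2.imwrite("pics/e.png",cv2.cvtColor(np.hstack([b["img"][120:384,0:400],w["img"][60:324,56:456]]),cv2.COLOR_RGB2BGR))
E
```

```text
[0.54101483 0.30535221 0.2082907 ] [ 0.0483514  -0.14620879  0.21946287]
```

View pics/e.png

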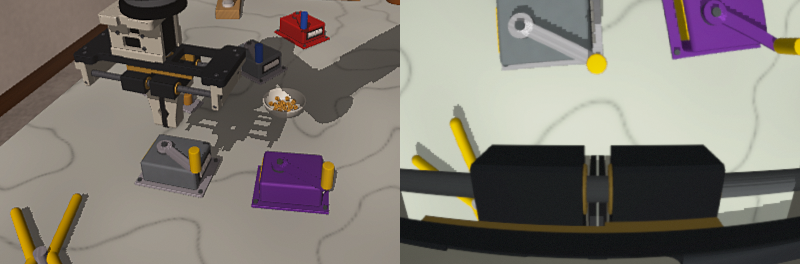

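The lever is back at rest, with the post at wrist crop (597,64) as before the push. The dish is where it was, nothing else appears moved, and the gripper is clear.

```bash
python3 -c "from plant import ctrl; print(ctrl.close_job())"
```

```text
the job is handed in; nothing more can be done
None
```

I swung the yellow counter's lever to its stop (force at the tool rose to 12 N), let it spring back to rest and handed the job in; I did not touch the blue counter, the plane or the dish.

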